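Gauge a pressed ceramic pellet and set the marker

TASK

On the white pellet gauge, gently press the blue lever pad down until the resistance clearly firms up (about 12 to 18 N on the pad, never more than 20 N), hold it there for about a second, then let the lever come fully back up by itself. Then, without disturbing the other things on the bench, slide the yellow marker along its track until it lines up with the red pointer, which stays where the press carried it, and let go of it.

Things in the scene. Friction and masses are not known exactly. Their poses are not given: they have to be found in the camera images.
- gauge: Fixed gauge, white base 210 x 335 x 12 mm, z up, front -x; origin on the table near its middle. In its frame (mm): two cheeks x 48..92, y -128..-72, 137 high, hold the lever; grey scale housing x -90..35, y 5..180, top 45, with a clear cover over x -28..28, top 55. Under the cover a black slide shows the present lever travel and pushes the red pointer; ticks every 10 mm
- mould: Closed dark steel mould with brass band, 53 mm across, 46 high, under the lever at gauge (20, -100, 12) mm; origin at the centre of its underside. It hides a pellet of unknown height, which the plunger meets between 0.15 and 0.40 rad of lever travel. Once firm, the plunger bears on it with 3.4 times the force added at the pad; over 70 N crushes the pellet
- lever (a joint): Lever angle, rad: 0 at rest (leaning 0.25 rad up towards the front), growing as the pad goes down. Pivot: level axis along gauge y through (70, -100, 115) mm; the pad's middle is 170 mm from it, towards the front. A spring lifts it back. Free travel takes only 1 to 3 N on the pad; then, on the pellet, the force rises by some 3 N per mm
- pad_top (a point): Middle of the top face of the blue pad at the lever's front end, where to press with closed fingertips. The pad is 44 mm along the lever, 40 mm wide along gauge y, 16 mm thick. It moves on an arc about the pivot: 25 to 70 mm down, up to 5 mm forwards
- pointer (a joint): Travel of the red pointer along the scale (gauge +y), m: 0 at the start; the lever pushes it by 0.2 m per rad and it stays at the farthest reading (30 to 90 mm)
- pointer_line (a point): Middle of the red pointer, a bar 46 mm along x and 5 mm along y of the gauge, under the clear cover, 49 mm above the table; at gauge (0, 35 mm + travel)
- marker (a joint): Position of the yellow marker along its track (gauge +y), m, on the same scale and zero as the pointer; range 0 to 0.128, starts near the far end, beyond any reading; the marker stays where it is left; about 1.5 N to slide, plus drag with speed
- marker_grip (a point): The point to pinch, in the marker's yellow upright fin: 12 mm thick along gauge y, 26 mm along gauge x, standing from 55 to 96 mm above the table. This point is 82.5 mm up, at gauge (-64, 35 + marker joint) mm. A thin yellow index runs from the fin's foot towards the pointer (+x)
- spare_ring: Loose brass ring 44 mm across, 35 mm high, standing on the gauge's base plate behind the scale; leave alone; origin under its centre
- spare_pellet: Loose white pellet 22 mm across and high, on the base plate behind the scale; leave alone; origin under its centre
- palette: White mixing palette 150 x 90 x 14 mm; leave alone; origin under its centre
- brush: Brush 170 mm long lying on the bench; leave alone; origin under its middle
- liquid: Amber bottle 42 mm across, 85 mm high; leave alone; origin under its centre
- cast: Plaster tooth cast 70 x 65 x 34 mm; leave alone; origin under its centre
- powder_jar: White jar with blue lid, 52 mm across, 50 mm high; leave alone; origin under its centre

How it is judged:
On the way, in this order (a step that is already met when the one before it is completed fails the run):
1. the lever is pressed until the plunger bears firmly on the pellet (over 20 N on the mould, about 8 to 10 N on the pad) and held still so for 0.4 s (contact force between mould and anything else above 20 N and velocity of joint lever between -0.05 and 0.05 rad/s), for 0.4 s.
2. the lever is let back up to rest (value of joint lever below 0.03 rad), for 0.2 s.
At the end, for the whole second after the job is handed in: The lever is back at rest (under 0.03 rad), the red pointer stays at the reading of the firm press (over 20 mm), and the yellow marker is at rest within 4 mm of the pointer along the scale (y of marker_grip in the frame of pointer_line between -0.004 and 0.004 m and value of joint lever below 0.03 rad and value of joint pointer above 0.02 m and velocity of joint marker between -0.01 and 0.01 m/s); the robot touches nothing.
It fails at once if the pellet is crushed: more than 70 N of plunger force on the mould (about 23 N by hand on the pad) (contact force between mould and anything else above 70 N).
It fails at once if another thing on the bench or on the gauge is moved more than 25 mm (distance of any of spare_ring, spare_pellet, palette, brush, liquid, cast, powder_jar from where it was at the start of the episode above 0.025 m).
It also fails if it takes over 61 s, if anything falls off the work surface, if the arm or the gripper's body presses on something with over 40 N, if the wrist force passes 120 N, or if a joint passes its speed limit or range.

ROBOT

A 7-joint arm with a two-finger parallel gripper is mounted at the origin on the work surface. World frame = base frame: x ahead of the robot, y to its left, z up, the work surface at z = 0. Lengths are in m, angles in rad, forces in N, time in s.
With the tool pointing down it reaches from about 0.425 to 0.875 m from the base axis. Payload 9.9 kg.
Tool frame: the origin (TCP) lies on the centre line of the jaws, within the pads' length; the fingertips stand 22 mm ahead of it and the grasp point (between the pads) lies 3 mm ahead of it (env.tips_ahead is the distance from the TCP to the fingertips, in m); z points along the fingers, y is the line along which they close (so a half turn about z gives the same grasp; the last joint's range is limited). The gripper opens to 85 mm and grips with 20 to 120 N. Pads are 22 mm wide; open, the fingers measure 114 mm over their backs; the gripper's body (76 mm by 85 mm) begins 54 mm behind the grasp point. The pads swing forward as they close: fully open they stand 13 mm farther back than shut.
Start: joints at [-1.424, 0.576, 0.025, 1.437, -0.015, 1.129, -0.057], TCP at [0.154, 0.657, 0.22] pointing down, gripper open.
Joint ranges: [-2.76, 2.76], [-0.34, 2.15], [-1.52, 1.57], [0.19, 2.46], [-1.09, 4.23], [0.17, 1.99], [-2.82, 2.82]. Speed limits (rad/s): [2.22, 2.22, 3.01, 3.01, 3.14, 3.14, 3.14].

INTERFACE

Orientations are given as a rotation vector (axis times angle).
In Python, from rig import env gives the robot as it stands. The module is installed in compiled form; this text tells all that it offers.
- The arm moves only by the tool apply_moves, never from a script. Its argument "steps" is a list that holds one entry, the list of rows, each a list of 7 numbers: the shift along the tool's x, y, z in cm, then the turn, a rotation vector about the tool's x, y, z in degrees, then the closure in counts, from 0 (fully open) to 255 (shut). A call has exactly 5 rows; each row is the pose to reach, as a shift and turn from the pose commanded when the call began, along the tool's axes at that moment; what a row does not reach only later rows make up. A row lasts 1/12 s, in which the tool goes at most 41.7 mm and 7.16 degrees, less where a joint would pass 70% of its speed; a pose out of reach is approached as far as the arm can. A call with a gripper value outside its range is refused whole. The fingers move at their own pace and stop on an object; "force" is the grip in N (left out, the last holds). Time passes only in rows, so rows that repeat a pose let the fingers close, or fill a call up. It gives the time, the measured TCP pose, the force, the opening and the grip force at its end, in the units of the state.
- env.read_state(): the state, without advancing time (a new reading comes with each control period).
- env.get_image(name): name is "scene" or "top"; returns the picture (384x512x3 uint8, red, green, blue); there is no depth.
- env.camera_model(name): a dict with "camera_matrix" (3x3 intrinsics, pixels), "k1" (the pictures are not rectified: a ray, as slopes to the right and down, at radius r is drawn at 1 + k1 r^2 times it, then the intrinsics apply), "position" and "orientation" of the camera in the world. Camera axes: x right, y up, looking along -z (the intrinsics and any distortion apply to the point x, -y, -z); pixel columns grow to the right and rows downward; lengths in m; the calibration is good to about 2 mm. A picture is of the moment at which its call begins. camera_model takes no time and is no camera call.
- env.finish_job(): hands the job in; it is judged then, once.
The state is a dict: "clock": time; "joint_pos": joint angles; "joint_vel": joint speeds; "joint_torque": joint torques, N m; "ee_pos": TCP position; "orientation": TCP orientation; "contact_force": force on the tool from outside, world axes, zero at the start; "moment": the same for the moment, N m; "width": finger opening in m; "grip_force": force on a finger pad.
Only numpy, scipy, OpenCV 4.12 (cv2) and the standard library are available. Lean on these libraries where they do the work, as an engineer would, in place of code of your own. Each camera call takes 0.05 s, during which the arm holds its last target. There are 200 camera calls.

## Working session

There is one attempt and no reset: what is moved stays moved. The work goes in short steps, Python scripts to look and compute and a tool call to move; the robot and the scene stay as the last step left them, time stands still between calls to the robot, and variables do not carry over. Pictures are saved under pics/ and viewed, at most 10 in all, crops included, and the job is handed in when it is done.

Besides the shell and the picture viewer there is one more tool, called after ">>>" as name(argument=value, ...) on one line, values as JSON. apply_moves: Moves the arm, as the interface text tells. Its arguments: {"type":"object","properties":{"steps":{"type":"array","items":{"type":"array","items":{"type":"array","items":{"type":"number"}}}},"force":{"type":"number"}},"required":["steps"]}

```bash
mkdir -p pics
python3 - <<'E'
from rig import env
import cv2,numpy as np
for n in("scene","top"):
    im=env.get_image(n); cv2.imwrite(f"pics/{n}0.png",im[:,:,::-1]); c=env.camera_model(n); print(n,c)
s=env.read_state(); print({k:np.round(v,3) for k,v in s.items()}, env.tips_ahead)
E
```

```text
scene {'camera_matrix': array([[442.80790783,   0.        , 252.73728941],
       [  0.        , 442.80790783, 191.79020756],
       [  0.        ,   0.        ,   1.        ]]), 'k1': -0.11191163174844157, 'position': array([1.44029802, 0.04405029, 0.99350758]), 'orientation': array([0.61619857, 0.6320688 , 1.54768326])}
top {'camera_matrix': array([[498.87962007,   0.        , 258.81260289],
       [  0.        , 498.87962007, 198.24049404],
       [  0.        ,   0.        ,   1.        ]]), 'k1': -0.037200333527192764, 'position': array([0.37326143, 0.00861198, 1.67142765]), 'orientation': array([ 0.0869565 , -0.09810049, -1.56626417])}
{'clock': np.float64(0.1), 'joint_pos': array([-1.424,  0.576,  0.025,  1.438, -0.015,  1.129, -0.057]), 'joint_vel': array([-0.001, -0.001,  0.001, -0.001, -0.001, -0.001, -0.001]), 'joint_torque': array([ 6.0000e-03, -7.6729e+01,  2.2580e+00, -2.8660e+01,  1.6000e-02,
        9.0000e-03, -0.0000e+00]), 'ee_pos': array([0.154, 0.657, 0.219]), 'orientation': array([-3.620e-01, -3.121e+00,  2.000e-03]), 'contact_force': array([ 0.956,  0.138, -0.512]), 'moment': array([ 0.021, -0.021,  0.022]), 'grip_force': np.float64(0.0), 'width': np.float64(0.085)} 0.022
```

View pics/scene0.png

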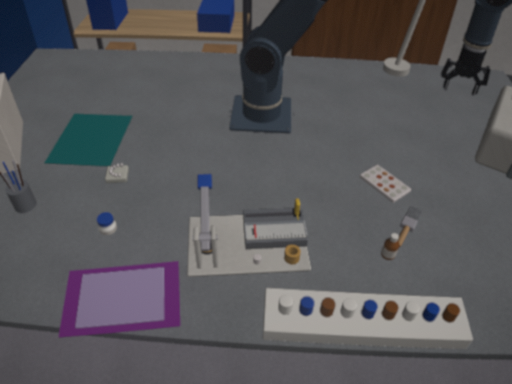

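View pics/top0.png

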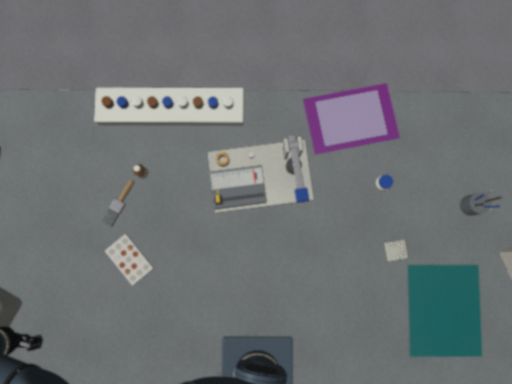

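The scene view shows the blue pad at about (204,181), the marker fin at (297,207) and the red pointer near (255,231). In the top view the pad is at (302,196), the fin at (219,198) and the pointer at (255,176), with gauge x pointing up and y to the left. Next I triangulate.

```bash
cat > h.py <<'E'
import cv2,numpy as np
from scipy.spatial.transform import Rotation as R
from rig import env
def ray(n,px):
    c=env.camera_model(n);K=c["camera_matrix"];d=np.array([(px[0]-K[0,2])/K[0,0],(px[1]-K[1,2])/K[1,1]])
    s=d.copy()
    for _ in range(20): s=d/(1+c["k1"]*(s@s))
    v=R.from_rotvec(c["orientation"]).apply([s[0],-s[1],-1]); return np.array(c["position"]),v/np.linalg.norm(v)
def proj(n,P):
    c=env.camera_model(n);K=c["camera_matrix"];q=R.from_rotvec(c["orientation"]).inv().apply(np.array(P)-c["position"])
    s=np.array([q[0],-q[1]])/-q[2]; s=s*(1+c["k1"]*(s@s)); return K[:2,:2]@s+K[:2,2]
def plane(n,px,z):
    o,v=ray(n,px); return o+v*(z-o[2])/v[2]
def tri(a,b):
    o1,v1=ray("scene",a);o2,v2=ray("top",b)
    t=np.linalg.lstsq(np.c_[v1,-v2],o2-o1,rcond=None)[0]
    p,q=o1+t[0]*v1,o2+t[1]*v2; return (p+q)/2,np.linalg.norm(p-q)
def mask(im,lo,hi,roi):
    h=cv2.cvtColor(im,cv2.COLOR_RGB2HSV);m=cv2.inRange(h,np.array(lo),np.array(hi));k=np.zeros_like(m);x0,y0,x1,y1=roi;k[y0:y1,x0:x1]=255
    return m&k
def cen(m):
    n,l,s,c=cv2.connectedComponentsWithStats(m); i=1+np.argmax(s[1:,4]); return c[i],s[i]
E
python3 - <<'E'
from h import *
S=env.get_image("scene");T=env.get_image("top")
roi={"scene":(185,165,315,280),"top":(200,130,320,215)}
pts={}
for nm,lo,hi,rs,rt in [("blue",(105,120,60),(130,255,255),(190,170,220,195),(290,183,315,207)),
  ("yellow",(20,140,90),(32,255,255),(285,193,308,222),(205,185,232,210)),
  ("red",(0,110,90),(8,255,255),(244,218,264,242),(246,165,264,186))]:
    a,sa=cen(mask(S,lo,hi,rs));b,sb=cen(mask(T,lo,hi,rt));p,e=tri(a,b);print(nm,a.round(1),sa,b.round(1),sb,p.round(4),e.round(4))
# base plate outline in top view
h=cv2.cvtColor(T,cv2.COLOR_RGB2HSV);m=mask(T,(0,0,140),(180,70,255),(200,130,320,215))
pts_=cv2.findNonZero(m);hull=cv2.convexHull(pts_);r=cv2.minAreaRect(hull);box=cv2.boxPoints(r);print(r)
q=np.array([plane("top",x,0.012) for x in box]);print(q.round(4),q.mean(0))
print(np.linalg.norm(q-np.roll(q,1,0),axis=1))
ims=[cv2.resize(S[160:280,180:320,::-1],None,fx=5,fy=5,interpolation=cv2.INTER_CUBIC),cv2.resize(T[130:218,200:320,::-1],None,fx=6,fy=6,interpolation=cv2.INTER_CUBIC)]
cv2.imwrite("pics/c1.png",ims[0]);cv2.imwrite("pics/c2.png",ims[1])
E
```

```text
blue [204.4 180.4] [198 174  14  14 165] [301.4 194.7] [296 189  12  13 133] [ 0.5637 -0.1321  0.159 ] 0.0001
yellow [297.1 206.9] [296 199   4  17  51] [217.6 198.6] [216 195   4   8  29] [0.561  0.1301 0.0724] 0.0009Traceback (most recent call last):
  File "<stdin>", line 8, in <module>
  File "h.py", line 22, in cen
    n,l,s,c=cv2.connectedComponentsWithStats(m); i=1+np.argmax(s[1:,4]); return c[i],s[i]
                                                     ~~~~~~~~~^^^^^^^^^
    return _wrapfunc(a, 'argmax', axis=axis, out=out, **kwds)
    return bound(*args, **kwds)
ValueError: attempt to get argmax of an empty sequence
```

Run:
```python
from h import *
S=env.get_image("scene");T=env.get_image("top")
for n,im,r in(("scene",S,(248,218,262,242)),("top",T,(246,165,264,186))):
    c=im[r[1]:r[3],r[0]:r[2]].astype(float);w=np.clip(c[...,0]-c[...,1:].max(2)-25,0,None);ys,xs=np.mgrid[r[1]:r[3],r[0]:r[2]]
    p=((xs*w).sum()/w.sum(),(ys*w).sum()/w.sum());print(n,np.round(p,1),w.max(),plane(n,p,0.049).round(4))
m=mask(T,(0,0,140),(180,70,255),(200,130,320,215))
hull=cv2.convexHull(cv2.findNonZero(m));r=cv2.minAreaRect(hull);box=cv2.boxPoints(r)
q=np.array([plane("top",x,0.012) for x in box]);print(r,q.round(4),q.mean(0),np.linalg.norm(q-np.roll(q,1,0),axis=1))
cv2.imwrite("pics/c1.png",cv2.resize(S[160:280,180:320,::-1],None,fx=5,fy=5,interpolation=cv2.INTER_CUBIC));cv2.imwrite("pics/c2.png",cv2.resize(T[130:218,200:320,::-1],None,fx=6,fy=6,interpolation=cv2.INTER_CUBIC))
```

```text
scene [254.7 231. ] 41.0 [0.6411 0.0133 0.049 ]
top [253.9 175.8] 36.0 [0.6396 0.0135 0.049 ]
((259.3700256347656, 174.08999633789062), (64.7709732055664, 99.13636016845703), 81.8698959350586) [[ 0.7372  0.1773  0.012 ]
 [ 0.7871 -0.1559  0.012 ]
 [ 0.5673 -0.1847  0.012 ]
 [ 0.5192  0.1435  0.012 ]] [ 0.65268035 -0.00495988  0.012     ] [0.22055548 0.3369977  0.22166685 0.33176039]
```

View pics/c1.png

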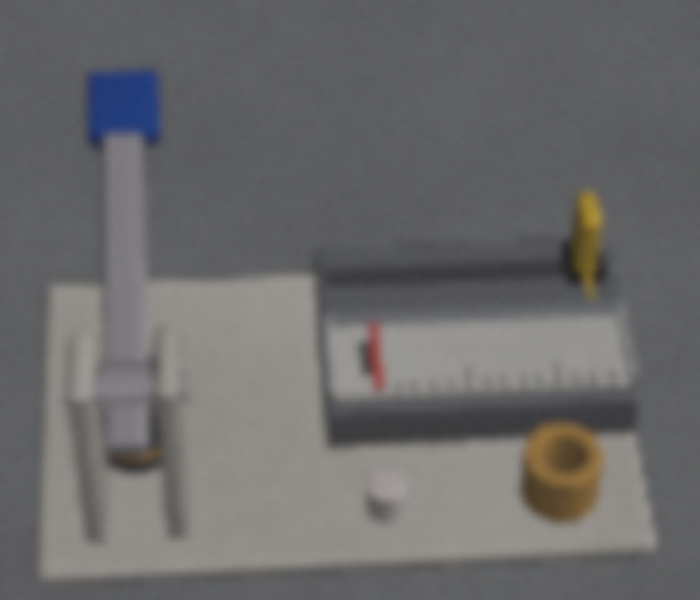

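View pics/c2.png

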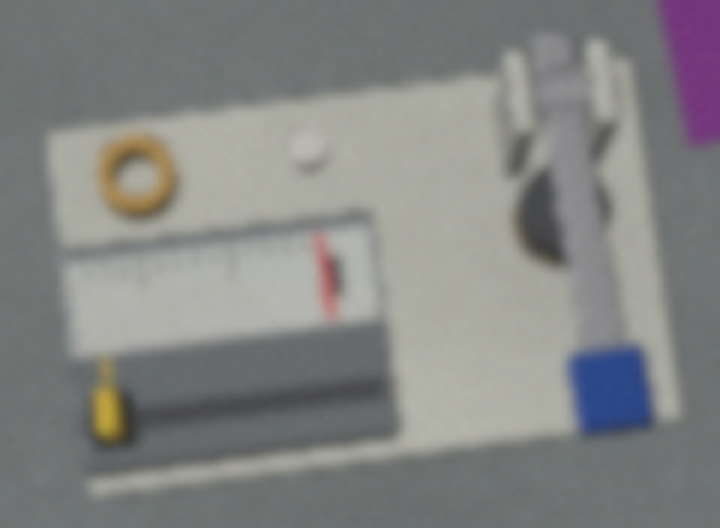

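>>> apply_moves(steps=[[[-3.5,-2.2,-0.8,0,0,-4.3,255],[-7,-4.4,-1.6,0,0,-8.6,255],[-10.5,-6.6,-2.4,0,0,-12.9,255],[-14,-8.8,-3,0,0,-17.2,255],[-17.5,-11,-3,0,0,-21.4,255]]])

```text
clock: 0.72
ee_pos: [0.3001, 0.5098, 0.2513]
orientation: [-0.23, 3.132, 0.003]
contact_force: [1.3, 0.9, 0.6]
width: 0.0258
grip_force: 0.0
```

```bash
cat > g.py <<'E'
from h import *
import sys
yaw=np.radians(8.2);o=np.array([.6453,-.0212]);c,s=np.cos(yaw),np.sin(yaw);G=np.array([[c,-s],[s,c]])
def w(gx,gy,z): return np.r_[o+G@[gx,gy],z]
def st(tg=None):
    S=env.read_state();r=R.from_rotvec(S["orientation"]);M=r.as_matrix()
    print("t",S["clock"],"pos",S["ee_pos"].round(4),"gauge",(G.T@(S["ee_pos"][:2]-o)).round(4),"F",S["contact_force"].round(2),"w",S["width"],"j7",S["joint_pos"][-1].round(2),"yaw",np.degrees(np.arctan2(M[1,1],M[0,1])).round(1),"z",M[:,2].round(3))
    if tg is not None:print("shift cm",(100*M.T@(tg-S["ee_pos"])).round(2))
E
python3 -c "
from g import *
st(w(-.0947,-.1,.25))"
```

```text
t 0.7167 pos [0.3001 0.5098 0.2513] gauge [-0.2659  0.5748] F [1.32 0.93 0.59] w 0.02580590748065331 j7 0.57 yaw 98.4 z [ 0.001  0.002 -1.   ]
shift cm [-1.687e+01 -6.755e+01  5.000e-02]
```

>>> apply_moves(steps=[[[-1.6,-3.8,0,0,0,0,255],[-3.2,-7.6,0,0,0,0,255],[-4.8,-11.4,0,0,0,0,255],[-6.4,-15.2,0,0,0,0,255],[-8,-19,0,0,0,0,255]]])

```text
clock: 1.13
ee_pos: [0.4057, 0.3322, 0.2502]
orientation: [-0.224, 3.133, 0.0]
contact_force: [1.2, 0.2, -0.0]
width: -0.0002
grip_force: 0.0
```

>>> apply_moves(steps=[[[-1.2,-3.9,0,0,0,0,255],[-2.4,-7.8,0,0,0,0,255],[-3.6,-11.7,0,0,0,0,255],[-4.8,-15.6,0,0,0,0,255],[-6,-19.5,0,0,0,0,255]]])

```text
clock: 1.55
ee_pos: [0.4927, 0.1476, 0.2503]
orientation: [-0.224, 3.133, 0.0]
contact_force: [-0.3, 0.9, 1.0]
width: 0.0001
grip_force: 0.0
```

>>> apply_moves(steps=[[[-0.6,-4,0,0,0,0,255],[-1.2,-8,0,0,0,0,255],[-1.8,-12,0,0,0,0,255],[-2.4,-16,0,0,0,0,255],[-2.9,-20,0,0,0,0,255]]])

```text
clock: 1.97
ee_pos: [0.5497, -0.0462, 0.2502]
orientation: [-0.224, 3.133, -0.0]
contact_force: [1.0, 0.9, 0.7]
width: -0.0002
grip_force: 0.0
```

```bash
python3 -c "
from g import *
st(w(-.0947,-.1,.20))"
```

```text
t 1.9667 pos [ 0.5497 -0.0462  0.2502] gauge [-0.0982 -0.0111] F [0.95 0.9  0.73] w -0.00015597376786773948 j7 1.77 yaw 98.2 z [ 0.  0. -1.]
shift cm [-0.35 -8.89  5.02]
```

>>> apply_moves(steps=[[[-0.1,-2.2,0,0,0,0,255],[-0.2,-4.4,0,0,0,0,255],[-0.2,-6.6,0,0,0,0,255],[-0.2,-8.8,1.5,0,0,0,255],[-0.2,-8.8,4.5,0,0,0,255]]])

```text
clock: 2.38
ee_pos: [0.5658, -0.1372, 0.2076]
orientation: [-0.215, 3.128, -0.007]
contact_force: [-0.4, -1.0, -0.2]
width: 0.0002
grip_force: 0.0
```

Run:
```python
from g import *
st()
S=env.get_image("scene");T=env.get_image("top");st()
a=cv2.resize(S[120:260,150:290,::-1],(560,560),interpolation=3);b=cv2.resize(T[165:225,270:330,::-1],(240,240),interpolation=3)
c=np.zeros((560,800,3),np.uint8);c[:,:560]=a;c[:240,560:]=b;cv2.imwrite("pics/c3.png",c)
```

```text
t 2.3833 pos [ 0.5658 -0.1372  0.2076] gauge [-0.0952 -0.1035] F [-0.4  -0.95 -0.16] w 0.00022212192901480474 j7 1.94 yaw 97.8 z [ 0.007 -0.004 -1.   ]
t 2.4833 pos [ 0.5614 -0.1315  0.2015] gauge [-0.0988 -0.0972] F [-0.34  0.06 -0.99] w 7.627550910201689e-05 j7 1.94 yaw 98.1 z [-0.006  0.001 -1.   ]
```

View pics/c3.png

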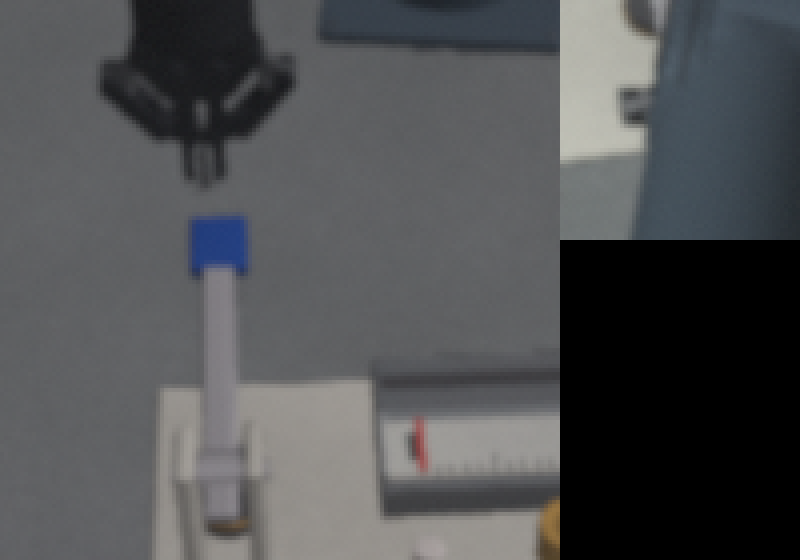

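The closed fingertips sit above and slightly left of the pad, at crop (203,185) with the pad at (218,243). Settling and checking the projection.

>>> apply_moves(steps=[[[0,0,0,0,0,0,255],[0,0,0.2,0,0,0,255],[0,0,0.4,0,0,0,255],[0,0,0.6,0,0,0,255],[0,0,0.6,0,0,0,255]]])

```text
clock: 2.9
ee_pos: [0.564, -0.1306, 0.1994]
orientation: [-0.225, 3.133, -0.0]
contact_force: [0.3, 0.2, -0.7]
width: -0.0001
grip_force: 0.0
```

Run:
```python
from g import *
print("tip px pred",proj("scene",[.5658,-.1372,.1856]),"seen 200.6,166")
for g in [(-.0947,-.1,.158),(-.0966,-.098,.159)]: print(proj("scene",w(*g)),proj("top",w(*g)))
st()
```

```text
tip px pred [201.88123138 173.63277471] seen 200.6,166
[203.78717955 181.13965512] [301.85987043 194.0384043 ]
[204.49414302 180.3707027 ] [301.33794042 194.69809148]
t 2.9 pos [ 0.564  -0.1306  0.1994] gauge [-0.0961 -0.0966] F [ 0.25  0.21 -0.69] w -5.913735720067302e-05 j7 1.94 yaw 98.2 z [ 0.001  0.    -1.   ]
```

Run:
```python
from g import *
S=env.get_image("scene");st();p=env.read_state()["ee_pos"]
print("pred tip crop",(proj("scene",p-[0,0,.022])-[170,130])*8,"tcp",(proj("scene",p)-[170,130])*8)
cv2.imwrite("pics/c4.png",cv2.resize(S[130:200,170:240,::-1],(560,560),interpolation=3))
```

```text
t 2.95 pos [ 0.564  -0.1307  0.1994] gauge [-0.0961 -0.0968] F [-0.43  0.19 -0.18] w 0.0002376705984518015 j7 1.94 yaw 98.2 z [ 0.001  0.    -1.   ]
pred tip crop [276.35570483 364.29541363] tcp [272.46974833 316.0173523 ]
```

View pics/c4.png

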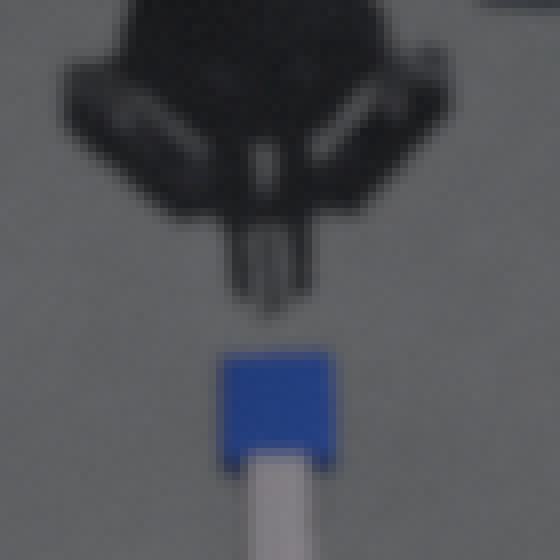

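The tips appear at crop (268,315), about 6 px (some 20 mm) higher than predicted at (276,364), so the tips may be shorter or farther forward than I assumed. I'll descend and let the contact force and the slide position decide.

>>> apply_moves(steps=[[[0,-0.2,0.3,0,0,0,255],[0,-0.2,0.6,0,0,0,255],[0,-0.2,0.9,0,0,0,255],[0,-0.2,1.2,0,0,0,255],[0,-0.2,1.5,0,0,0,255]]])

```text
clock: 3.37
ee_pos: [0.564, -0.133, 0.1835]
orientation: [0.224, -3.133, -0.0]
contact_force: [-0.3, -0.1, 0.1]
width: 0.0002
grip_force: 0.0
```

>>> apply_moves(steps=[[[0,0,0.2,0,0,0,255],[0,0,0.4,0,0,0,255],[0,0,0.6,0,0,0,255],[0,0,0.8,0,0,0,255],[0,0,0.8,0,0,0,255]]])

```text
clock: 3.78
ee_pos: [0.5639, -0.133, 0.1756]
orientation: [0.224, -3.133, -0.0]
contact_force: [-0.2, 0.0, 0.3]
width: 0.0002
grip_force: 0.0
```

Run:
```python
from g import *
S=env.get_image("scene");st();p=env.read_state()["ee_pos"]
print("pred tip crop",(proj("scene",p-[0,0,.022])-[170,130])*8,"tcp",(proj("scene",p)-[170,130])*8)
a,sa=cen(mask(S,(105,120,60),(130,255,255),(190,170,220,200)));print(a,sa)
cv2.imwrite("pics/c5.png",cv2.resize(S[140:260,170:290,::-1],(600,600),interpolation=3))
```

```text
t 3.8333 pos [ 0.564  -0.133   0.1758] gauge [-0.0964 -0.0991] F [0.5  0.65 1.4 ] w 7.028302573329057e-05 j7 1.94 yaw 98.2 z [-0.  0. -1.]
pred tip crop [273.65601909 414.46751297] tcp [269.77233144 367.48535125]
[204.37654321 180.45679012] [198 174  14  14 162]
```

View pics/c5.png

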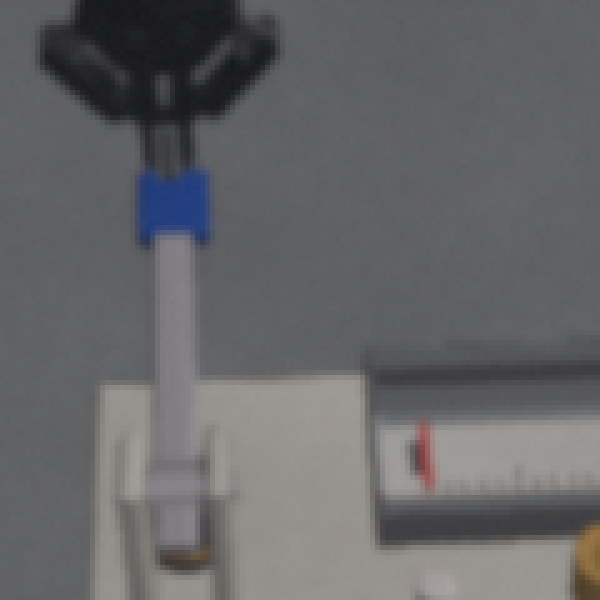

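The slide and pad haven't moved. The tips overlap the pad's front edge at crop (168,178), so they're still above it. Continuing down.

>>> apply_moves(steps=[[[0,0,0.2,0,0,0,255],[0,0,0.4,0,0,0,255],[0,0,0.6,0,0,0,255],[0,0,0.8,0,0,0,255],[0,0,1.0,0,0,0,255]]])

```text
clock: 4.25
ee_pos: [0.5641, -0.133, 0.1658]
orientation: [0.224, -3.134, -0.0]
contact_force: [-0.7, -0.2, 0.1]
width: -0.0
grip_force: 0.0
```

```bash
cat > m.py <<'E'
from g import *
F=[]
S=env.get_image("scene");F.append(env.read_state()["contact_force"])
env.get_image("top");F.append(env.read_state()["contact_force"])
p=env.read_state()["ee_pos"];st();print("Fmean",np.mean(F,0).round(2))
print("tip px seen if tip at tcp",proj("scene",p))
a,sa=cen(mask(S,(105,120,60),(130,255,255),(190,165,220,215)));print("blue",a.round(2),sa)
r=(244,215,300,242);c=S[r[1]:r[3],r[0]:r[2]].astype(float);v=np.clip(c[...,0]-c[...,1:].max(2)-25,0,None);v[c[...,1]>c[...,2]*1.4]=0;ys,xs=np.mgrid[r[1]:r[3],r[0]:r[2]]
q=((xs*v).sum()/v.sum(),(ys*v).sum()/v.sum());P=plane("scene",q,.049);print("red",np.round(q,1),"travel mm",((G.T@(P[:2]-o))[1]*1e3-35).round(1))
E
python3 m.py
```

```text
t 4.35 pos [ 0.5639 -0.133   0.1656] gauge [-0.0965 -0.0991] F [ 0.42 -0.41  0.3 ] w -0.0003133446809432752 j7 1.95 yaw 98.2 z [-0.001  0.    -1.   ]
Fmean [ 0.14 -0.35 -0.38]
tip px seen if tip at tcp [203.96459954 178.65144252]
blue [204.58 181.26] [198 174  14  14 137]
red [254.7 231. ] travel mm -0.3
```

>>> apply_moves(steps=[[[0,0,0.1,0,0,0,255],[0,0,0.3,0,0,0,255],[0,0,0.5,0,0,0,255],[0,0,0.7,0,0,0,255],[0,0,0.8,0,0,0,255]]])

```text
clock: 4.77
ee_pos: [0.564, -0.133, 0.1577]
orientation: [0.224, -3.133, -0.0]
contact_force: [-0.5, -0.1, 1.1]
width: -0.0001
grip_force: 0.0
```

```bash
python3 m.py
```

```text
t 4.8667 pos [ 0.5639 -0.133   0.1577] gauge [-0.0965 -0.0991] F [-0.04  0.5   0.49] w -0.0003387103914038996 j7 1.95 yaw 98.2 z [-0.  0. -1.]
Fmean [0.09 0.11 0.26]
tip px seen if tip at tcp [204.13472588 180.75757308]
blue [204.9  181.84] [198 174  14  14 116]
red [254.7 231. ] travel mm -0.2
```

Run:
```python
from h import *
for z in (.22,.21,.198): print(z,[proj("scene",np.array([.154,.657,z])+d*np.array([.229,.973,0])).round(1) for d in(-.045,0,.045)])
S=env.get_image("scene")
h=cv2.cvtColor(S,cv2.COLOR_RGB2HSV)
for y in range(160,192): print(y,' '.join(('B%3d'%v[2] if v[0]>100 and v[1]>110 else '.%3d'%v[2]) for v in h[y,194:216]))
```

```text
0.22 [array([443.2,  94.5]), array([456.6,  97.1]), array([470. ,  99.8])]
0.21 [array([442.3,  97. ]), array([455.7,  99.6]), array([469. , 102.3])]
0.198 [array([441.3, 100. ]), array([454.6, 102.6]), array([467.9, 105.3])]
160 . 54 . 50 . 40 . 33 . 34 . 31 . 32 . 44 . 57 . 57 . 47 . 36 . 33 . 36 . 53 . 69 . 75 . 64 . 49 . 38 . 33 . 29
161 . 49 . 47 . 41 . 36 . 33 . 33 . 36 . 52 . 71 . 73 . 58 . 40 . 33 . 36 . 48 . 62 . 62 . 52 . 40 . 36 . 35 . 32
162 . 43 . 43 . 37 . 34 . 32 . 31 . 35 . 53 . 74 . 78 . 61 . 41 . 33 . 34 . 40 . 47 . 47 . 39 . 37 . 35 . 33 . 31
163 . 41 . 41 . 36 . 34 . 30 . 31 . 36 . 49 . 71 . 76 . 59 . 38 . 32 . 31 . 35 . 36 . 36 . 36 . 34 . 34 . 34 . 32
164 . 42 . 40 . 37 . 32 . 31 . 31 . 33 . 46 . 61 . 67 . 54 . 37 . 33 . 29 . 33 . 33 . 35 . 31 . 33 . 33 . 31 . 31
165 . 40 . 36 . 34 . 32 . 33 . 32 . 32 . 40 . 51 . 54 . 46 . 35 . 30 . 31 . 31 . 33 . 32 . 34 . 31 . 33 . 34 . 37
166 . 37 . 34 . 33 . 32 . 30 . 33 . 33 . 37 . 40 . 43 . 37 . 33 . 29 . 34 . 33 . 33 . 34 . 31 . 33 . 32 . 38 . 50
167 . 35 . 34 . 36 . 34 . 33 . 32 . 31 . 32 . 35 . 36 . 33 . 33 . 30 . 30 . 
[... 2073 characters left out ...]
8 . 99 . 97 . 99
186 . 97 . 98 . 96 . 97 B107 B114 B118 B122 .125 .126 .126 .126 .128 .126 B121 B117 B116 B111 .103 . 99 . 98 . 98
187 . 99 . 99 . 95 . 91 B 92 B 97 .104 .118 .125 .128 .127 .129 .129 .125 .114 B101 B 98 . 98 . 97 . 97 . 97 . 98
188 . 99 . 99 . 95 . 87 . 82 . 81 . 91 .113 .127 .128 .129 .131 .131 .127 .110 . 91 . 86 . 91 . 95 . 97 . 97 . 98
189 . 99 . 98 . 97 . 92 . 86 . 80 . 90 .113 .127 .130 .131 .133 .133 .127 .111 . 94 . 90 . 93 . 96 . 98 . 97 . 98
190 .100 . 99 . 98 . 96 . 93 . 89 . 94 .114 .128 .130 .130 .132 .133 .128 .114 .100 . 95 . 96 . 98 . 98 . 98 . 99
191 . 99 . 98 . 99 . 97 . 97 . 95 . 99 .116 .127 .131 .130 .132 .132 .129 .114 .101 . 96 . 98 . 97 . 98 . 99 . 99
```

Run:
```python
from g import *
print("base origin scene",proj("scene",[0,0,.01]),"top",proj("top",[0,0,.01]))
for px in [(238,99),(290,99),(293,128),(232,128)]: print(plane("scene",px,0.012).round(3))
for px in [(223,336),(293,336)]: print("top",plane("top",px,0.012).round(3))
# start gripper: midpoint of tips
print("start mid", plane("scene",(465,88),.209).round(3), plane("top",(22,342),.209).round(3))
# tip now, bottom at about (203.5,179)
for z in (.136,.158,.17,.18): print(z,plane("scene",(203.6,179.5),z).round(4))
st()
```

```text
base origin scene [261.24795063 111.30764148] top [257.51615037 373.25990576]
[-0.076 -0.098  0.012]
[-0.095  0.111  0.012]
[0.101 0.123 0.012]
[ 0.121 -0.102  0.012]
top [0.118 0.113 0.012]
top [ 0.119 -0.115  0.012]
start mid [0.07  0.715 0.209] [0.128 0.679 0.209]
0.136 [ 0.5361 -0.1399  0.136 ]
0.158 [ 0.5593 -0.1351  0.158 ]
0.17 [ 0.572  -0.1326  0.17  ]
0.18 [ 0.5825 -0.1304  0.18  ]
t 4.9167 pos [ 0.5641 -0.1331  0.1579] gauge [-0.0964 -0.0991] F [ 0.07  0.62 -0.92] w -0.0003238556465524513 j7 1.95 yaw 98.2 z [-0. -0. -1.]
```

Run:
```python
import cv2,numpy as np
a=cv2.imread("pics/scene0.png")[50:110,420:512];b=cv2.imread("pics/top0.png")[290:384,0:92]
c=np.zeros((480,800,3),np.uint8)
a=cv2.resize(a,None,fx=4.3,fy=4.3,interpolation=3);b=cv2.resize(b,None,fx=4.3,fy=4.3,interpolation=3)
c[:a.shape[0],:a.shape[1]]=a;c[:b.shape[0],400:400+b.shape[1]]=b;cv2.imwrite("pics/c6.png",c)
```

```text
(no output)
```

View pics/c6.png

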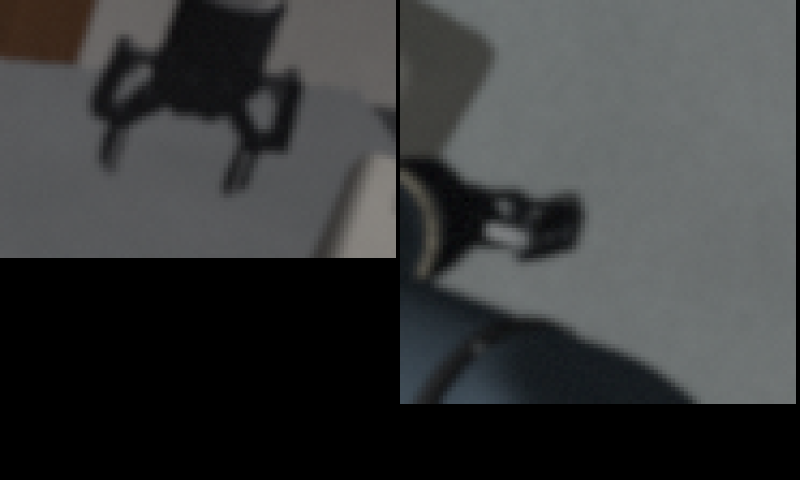

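The start view puts the open tips at scene (445,88) and (475,94), again higher than predicted. The arm appears to stand roughly 25 mm higher than reported, so contact should be close.

>>> apply_moves(steps=[[[0,0,0.15,0,0,0,255],[0,0,0.3,0,0,0,255],[0,0,0.45,0,0,0,255],[0,0,0.6,0,0,0,255],[0,0,0.8,0,0,0,255]]])

```text
clock: 5.33
ee_pos: [0.564, -0.1332, 0.15]
orientation: [-0.224, 3.134, -0.0]
contact_force: [-1.1, -0.8, 2.7]
width: -0.0002
grip_force: 1.2
```

```bash
python3 m.py
```

```text
t 5.4333 pos [ 0.5639 -0.1331  0.1497] gauge [-0.0965 -0.0992] F [-1.13 -0.67  1.57] w 9.00477757359067e-05 j7 1.95 yaw 98.2 z [-0. -0. -1.]
Fmean [-0.9  -1.05  1.98]
tip px seen if tip at tcp [204.26308584 182.86895177]
blue [204.94 182.8 ] [198 176  14  13 109]
red [256.9 230.9] travel mm 5.9
```

>>> apply_moves(steps=[[[0,0,0.3,0,0,0,255],[0,0,0.6,0,0,0,255],[0,0,0.9,0,0,0,255],[0,0,1.2,0,0,0,255],[0,0,1.5,0,0,0,255]]])

```text
clock: 5.85
ee_pos: [0.5639, -0.133, 0.1346]
orientation: [0.224, -3.133, -0.0]
contact_force: [-1.7, 0.8, 3.7]
width: -0.0002
grip_force: 1.4
```

```bash
python3 m.py
```

```text
t 5.95 pos [ 0.5639 -0.1331  0.1344] gauge [-0.0965 -0.0991] F [-1.21 -0.71  2.18] w -9.34776961684077e-05 j7 1.95 yaw 98.2 z [-0.001  0.    -1.   ]
Fmean [-0.63 -1.    2.15]
tip px seen if tip at tcp [204.62532307 186.84146428]
blue [205.1  186.04] [198 179  14  13  90]
red [263.1 230.7] travel mm 23.1
```

>>> apply_moves(steps=[[[0,0,0.1,0,0,0,255],[0,0,0.2,0,0,0,255],[0,0,0.3,0,0,0,255],[0,0,0.4,0,0,0,255],[0,0,0.5,0,0,0,255]]])

```text
clock: 6.37
ee_pos: [0.564, -0.133, 0.13]
orientation: [0.224, -3.134, -0.0]
contact_force: [-2.6, -1.0, 2.3]
width: -0.0001
grip_force: 1.4
```

>>> apply_moves(steps=[[[0,0,0.1,0,0,0,255],[0,0,0.2,0,0,0,255],[0,0,0.3,0,0,0,255],[0,0,0.4,0,0,0,255],[0,0,0.4,0,0,0,255]]])

```text
clock: 6.78
ee_pos: [0.564, -0.133, 0.1258]
orientation: [0.224, -3.133, -0.0]
contact_force: [-1.7, -0.4, 1.8]
width: 0.0002
grip_force: 1.0
```

>>> apply_moves(steps=[[[0,0,0.1,0,0,0,255],[0,0,0.2,0,0,0,255],[0,0,0.3,0,0,0,255],[0,0,0.4,0,0,0,255],[0,0,0.4,0,0,0,255]]])

```text
clock: 7.2
ee_pos: [0.5641, -0.1331, 0.1218]
orientation: [0.224, -3.133, 0.0]
contact_force: [-2.0, -0.1, 2.4]
width: -0.0005
grip_force: 1.1
```

```bash
python3 m.py
```

```text
t 7.3 pos [ 0.5642 -0.133   0.1219] gauge [-0.0962 -0.0991] F [-2.69  0.18  1.7 ] w 2.134254444521882e-05 j7 1.95 yaw 98.2 z [ 0. -0. -1.]
Fmean [-1.96  0.05  1.87]
tip px seen if tip at tcp [204.89381956 190.10371125]
blue [205.74 188.86] [199 182  13  13  73]
red [268.4 230.4] travel mm 38.0
```

>>> apply_moves(steps=[[[0,0,0.1,0,0,0,255],[0,0,0.2,0,0,0,255],[0,0,0.3,0,0,0,255],[0,0,0.4,0,0,0,255],[0,0,0.4,0,0,0,255]]])

```text
clock: 7.72
ee_pos: [0.564, -0.1331, 0.1178]
orientation: [0.224, -3.133, 0.0]
contact_force: [-3.0, -0.9, 2.0]
width: 0.0001
grip_force: 1.1
```

>>> apply_moves(steps=[[[0,0,0.1,0,0,0,255],[0,0,0.2,0,0,0,255],[0,0,0.3,0,0,0,255],[0,0,0.4,0,0,0,255],[0,0,0.4,0,0,0,255]]])

```text
clock: 8.13
ee_pos: [0.564, -0.1331, 0.1138]
orientation: [0.224, -3.133, 0.0]
contact_force: [-1.9, -0.4, 1.9]
width: -0.0002
grip_force: 1.2
```

```bash
python3 m.py
```

```text
t 8.2333 pos [ 0.5641 -0.133   0.1139] gauge [-0.0963 -0.0991] F [-1.37 -0.3   2.35] w -2.580566973699727e-05 j7 1.95 yaw 98.2 z [-0.  0. -1.]
Fmean [-1.83 -0.39  2.27]
tip px seen if tip at tcp [205.05548341 192.11450168]
blue [205.95 190.58] [199 184  13  12  64]
red [271.7 230. ] travel mm 47.4
```

>>> apply_moves(steps=[[[0,0,0.1,0,0,0,255],[0,0,0.2,0,0,0,255],[0,0,0.3,0,0,0,255],[0,0,0.4,0,0,0,255],[0,0,0.4,0,0,0,255]]])

```text
clock: 8.65
ee_pos: [0.5641, -0.1331, 0.1098]
orientation: [0.224, -3.134, 0.0]
contact_force: [-2.3, -0.3, 1.7]
width: -0.0002
grip_force: 1.3
```

>>> apply_moves(steps=[[[0,0,0.1,0,0,0,255],[0,0,0.2,0,0,0,255],[0,0,0.3,0,0,0,255],[0,0,0.4,0,0,0,255],[0,0,0.4,0,0,0,255]]])

```text
clock: 9.07
ee_pos: [0.564, -0.133, 0.1058]
orientation: [0.224, -3.133, -0.0]
contact_force: [-2.5, -0.3, 3.0]
width: -0.0001
grip_force: 1.4
```

>>> apply_moves(steps=[[[0,0,0.1,0,0,0,255],[0,0,0.2,0,0,0,255],[0,0,0.3,0,0,0,255],[0,0,0.4,0,0,0,255],[0,0,0.4,0,0,0,255]]])

```text
clock: 9.48
ee_pos: [0.5641, -0.133, 0.1018]
orientation: [0.224, -3.133, 0.0]
contact_force: [-2.3, -0.2, 3.1]
width: -0.0003
grip_force: 1.5
```

```bash
python3 m.py
```

```text
t 9.5833 pos [ 0.5641 -0.133   0.1019] gauge [-0.0964 -0.0991] F [-3.06 -0.66  2.5 ] w 0.00025404507924087753 j7 1.96 yaw 98.2 z [-0.  0. -1.]
Fmean [-2.94 -0.38  2.57]
tip px seen if tip at tcp [205.30924465 195.11079622]
blue [209.94 193.26] [207 188   5  11  31]
red [277.1 229.8] travel mm 62.5
```

>>> apply_moves(steps=[[[0,0,0.1,0,0,0,255],[0,0,0.2,0,0,0,255],[0,0,0.3,0,0,0,255],[0,0,0.4,0,0,0,255],[0,0,0.4,0,0,0,255]]])

```text
clock: 10.0
ee_pos: [0.5642, -0.133, 0.0978]
orientation: [-0.224, 3.134, -0.0]
contact_force: [-2.1, -0.7, 2.5]
width: 0.0002
grip_force: 1.5
```

>>> apply_moves(steps=[[[0,0,0.1,0,0,0,255],[0,0,0.2,0,0,0,255],[0,0,0.3,0,0,0,255],[0,0,0.4,0,0,0,255],[0,0,0.4,0,0,0,255]]])

```text
clock: 10.42
ee_pos: [0.5644, -0.133, 0.0939]
orientation: [-0.224, 3.133, -0.0]
contact_force: [-0.8, -0.0, 5.2]
width: -0.0001
grip_force: 2.0
```

>>> apply_moves(steps=[[[0,0,0.05,0,0,0,255],[0,0,0.1,0,0,0,255],[0,0,0.15,0,0,0,255],[0,0,0.2,0,0,0,255],[0,0,0.2,0,0,0,255]]])

```text
clock: 10.83
ee_pos: [0.5645, -0.1331, 0.0924]
orientation: [-0.224, 3.133, -0.0]
contact_force: [-1.9, -0.3, 8.0]
width: 0.0001
grip_force: 4.0
```

```bash
python3 m.py
```

```text
t 10.9333 pos [ 0.5645 -0.1331  0.0924] gauge [-0.0959 -0.0992] F [-1.55 -0.4   7.83] w -0.00020334744298706054 j7 1.96 yaw 98.2 z [ 0.001 -0.    -1.   ]
Fmean [-2.23 -0.32  7.72]
tip px seen if tip at tcp [205.47629446 197.5523435 ]
blue [210.39 195.94] [208 191   5  11  36]
red [281.3 230.1] travel mm 74.3
```

>>> apply_moves(steps=[[[0,0,0.05,0,0,0,255],[0,0,0.1,0,0,0,255],[0,0,0.15,0,0,0,255],[0,0,0.2,0,0,0,255],[0,0,0.2,0,0,0,255]]])

```text
clock: 11.35
ee_pos: [0.5646, -0.133, 0.091]
orientation: [-0.224, 3.132, -0.0]
contact_force: [-3.8, 0.6, 13.3]
width: -0.0001
grip_force: 7.0
```

Hold about a second here, with 0.3 mm more.

>>> apply_moves(steps=[[[0,0,0.03,0,0,0,255],[0,0,0.03,0,0,0,255],[0,0,0.03,0,0,0,255],[0,0,0.03,0,0,0,255],[0,0,0.03,0,0,0,255]]])

```text
clock: 11.77
ee_pos: [0.5646, -0.1331, 0.0908]
orientation: [-0.224, 3.132, -0.0]
contact_force: [-4.2, 1.3, 14.4]
width: 0.0001
grip_force: 7.6
```

>>> apply_moves(steps=[[[0,0,0,0,0,0,255],[0,0,0,0,0,0,255],[0,0,0,0,0,0,255],[0,0,0,0,0,0,255],[0,0,0,0,0,0,255]]])

```text
clock: 12.18
ee_pos: [0.5646, -0.1331, 0.0908]
orientation: [-0.224, 3.132, -0.0]
contact_force: [-4.8, 1.1, 15.0]
width: -0.0003
grip_force: 7.6
```

>>> apply_moves(steps=[[[0,0,0,0,0,0,255],[0,0,0,0,0,0,255],[0,0,0,0,0,0,255],[0,0,0,0,0,0,255],[0,0,0,0,0,0,255]]])

```text
clock: 12.6
ee_pos: [0.5646, -0.1331, 0.0908]
orientation: [-0.224, 3.132, -0.0]
contact_force: [-3.9, 1.8, 14.1]
width: 0.0003
grip_force: 7.6
```

```bash
python3 m.py
```

```text
t 12.7 pos [ 0.5646 -0.1331  0.0908] gauge [-0.0958 -0.0992] F [-3.99  1.04 15.22] w -0.0001131083486747906 j7 1.96 yaw 98.2 z [ 0.002 -0.    -1.   ]
Fmean [-3.76  0.99 14.64]
tip px seen if tip at tcp [205.50609342 197.99181548]
blue [210.49 196.34] [208 191   5  11  35]
red [282.  229.8] travel mm 76.3
```

>>> apply_moves(steps=[[[0,0,-0.8,0,0,0,255],[0,0,-1.8,0,0,0,255],[0,0,-2.8,0,0,0,255],[0,0,-3.8,0,0,0,255],[0,0,-4.8,0,0,0,255]]])

```text
clock: 13.12
ee_pos: [0.5645, -0.1329, 0.1389]
orientation: [-0.224, 3.133, -0.0]
contact_force: [1.4, -0.3, 0.3]
width: -0.0001
grip_force: 0.5
```

>>> apply_moves(steps=[[[0,0,-1,0,0,0,255],[0,0,-2,0,0,0,255],[0,0,-3.5,0,0,0,255],[0,0,-5,0,0,0,255],[0,0,-7,0,0,0,255]]])

```text
clock: 13.53
ee_pos: [0.5631, -0.1329, 0.208]
orientation: [0.224, -3.131, -0.001]
contact_force: [0.7, 0.1, 0.5]
width: -0.0001
grip_force: 0.0
```

```bash
python3 m.py; python3 -c "
from g import *
st(w(-.064,.162,.21))"
```

```text
t 13.6333 pos [ 0.5653 -0.1335  0.211 ] gauge [-0.0952 -0.0998] F [ 0.39  0.63 -0.4 ] w -0.00011868484711235677 j7 1.94 yaw 98.2 z [ 0.004 -0.001 -1.   ]
Fmean [1.07 0.22 1.23]
tip px seen if tip at tcp [202.67604437 166.53671044]
blue [204.44 180.23] [198 174  14  14 167]
red [282.1 229.8] travel mm 76.6
t 13.6333 pos [ 0.5653 -0.1335  0.211 ] gauge [-0.0952 -0.0998] F [ 0.39  0.63 -0.4 ] w -0.00011868484711235677 j7 1.94 yaw 98.2 z [ 0.004 -0.001 -1.   ]
shift cm [-3.11 26.18  0.07]
```

Held at about 14.6 N. The lever is back at rest and the pointer stays at about 76.5 mm. The contact and the pictures agree that true height is the reported height plus about 30 mm. Moving above the marker.

>>> apply_moves(steps=[[[-0.6,3.5,0,0,0,0,130],[-1.2,7,0,0,0,0,130],[-1.8,10.5,0,0,0,0,130],[-2.4,14,0,0,0,0,130],[-2.7,17.5,0,0,0,0,130]]])

```text
clock: 14.05
ee_pos: [0.5656, 0.0457, 0.2076]
orientation: [0.224, -3.133, 0.0]
contact_force: [0.1, -0.4, -0.7]
width: 0.0415
grip_force: 0.0
```

>>> apply_moves(steps=[[[-0.2,3,0,0,0,0,130],[-0.4,6,0,0,0,0,130],[-0.4,8.7,2,0,0,0,130],[-0.4,8.7,5,0,0,0,130],[-0.4,8.7,7,0,0,0,130]]])

```text
clock: 14.47
ee_pos: [0.5561, 0.1331, 0.1359]
orientation: [0.23, -3.132, -0.001]
contact_force: [-0.3, -1.2, 0.2]
width: 0.042
grip_force: 0.0
```

>>> apply_moves(steps=[[[0,0,0,0,0,0,130],[0,0,0,0,0,0,130],[0,0,0,0,0,0,130],[0,0,0,0,0,0,130],[0,0,0,0,0,0,130]]])

```text
clock: 14.88
ee_pos: [0.5584, 0.1305, 0.1391]
orientation: [-0.223, 3.132, 0.001]
contact_force: [0.0, 0.1, -0.1]
width: 0.0419
grip_force: 0.0
```

Run:
```python
from g import *
S=env.get_image("scene");T=env.get_image("top");st(w(-.064,.162,.14))
p=env.read_state()["ee_pos"]
a,sa=cen(mask(S,(20,140,90),(32,255,255),(285,193,308,222)));print("yellow",a,sa)
print("true tcp guess crop",(proj("scene",p+[0,0,.03])-[240,120])*5,"tips",(proj("scene",p+[0,0,.015])-[240,120])*5)
a=cv2.resize(S[120:240,240:345,::-1],(525,600),interpolation=3);b=cv2.resize(T[165:220,200:255,::-1],(275,275),interpolation=3)
c=np.zeros((600,800,3),np.uint8);c[:,:525]=a;c[:275,525:]=b;cv2.imwrite("pics/c7.png",c)
```

```text
t 14.9833 pos [0.558  0.1306 0.1387] gauge [-0.0647  0.1627] F [ 0.53 -0.23  0.27] w 0.04193340465585066 j7 1.47 yaw 98.2 z [ 0.002  0.001 -1.   ]
shift cm [-0.07 -0.07 -0.13]
yellow [297.09259259 207.14814815] [296 199   4  18  54]
true tcp guess crop [302.30881597 309.00890297] tips [299.80234837 328.85842388]
```

View pics/c7.png

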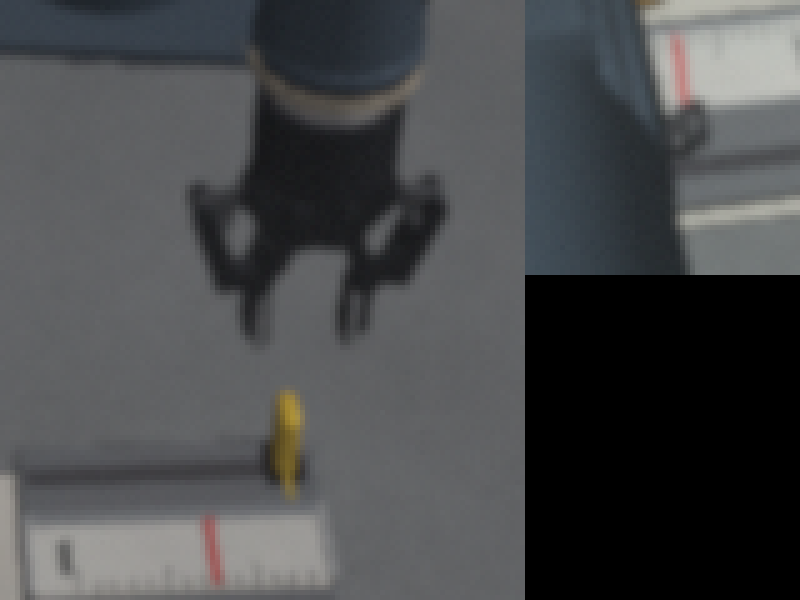

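The half-open tips show at crop (255,340) and (345,340), the fin top at (288,398) and the red pointer at (212,550). The fingers straddle the fin to within about 2 mm. Descending.

>>> apply_moves(steps=[[[0,-0.15,1.3,0,0,0,130],[0,-0.15,2.8,0,0,0,130],[0,-0.15,4.3,0,0,0,130],[0,-0.15,5.5,0,0,0,130],[0,-0.15,6.5,0,0,0,130]]])

```text
clock: 15.4
ee_pos: [0.5577, 0.1291, 0.0722]
orientation: [-0.224, 3.134, 0.0]
contact_force: [0.2, 0.2, -0.5]
width: 0.0421
grip_force: 0.0
```

>>> apply_moves(steps=[[[0,0,0.4,0,0,0,130],[0,0,0.8,0,0,0,130],[0,0,1.2,0,0,0,130],[0,0,1.6,0,0,0,130],[0,0,1.6,0,0,0,130]]])

```text
clock: 15.82
ee_pos: [0.5576, 0.1292, 0.0563]
orientation: [0.224, -3.133, 0.0]
contact_force: [0.4, 0.7, -0.9]
width: 0.0417
grip_force: 0.0
```

Run:
```python
from g import *
S=env.get_image("scene");st()
p=env.read_state()["ee_pos"]
cv2.imwrite("pics/c8.png",cv2.resize(S[160:250,250:330,::-1],(480,540),interpolation=3))
```

```text
t 15.8667 pos [0.5577 0.1292 0.0566] gauge [-0.0653  0.1614] F [ 0.4  -0.35 -0.34] w 0.04180590030616405 j7 1.48 yaw 98.2 z [-0. -0. -1.]
```

View pics/c8.png

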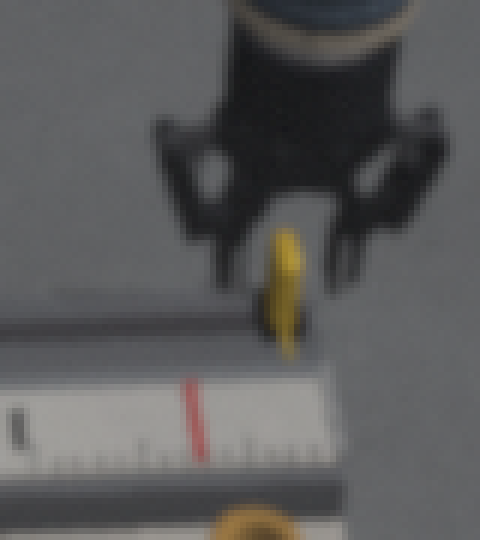

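The fin, at crop (287,240), stands between the fingertips at (225,285) and (345,285). The pointer is at (195,420), and the marker index ends at (289,355). Closing and measuring.

>>> apply_moves(steps=[[[0,0,0,0,0,0,230],[0,0,0,0,0,0,255],[0,0,0,0,0,0,255],[0,0,0,0,0,0,255],[0,0,0,0,0,0,255]]], force=20)

```text
clock: 16.28
ee_pos: [0.558, 0.1292, 0.0571]
orientation: [-0.223, 3.133, 0.0]
contact_force: [-0.7, -0.5, 5.0]
width: 0.0114
grip_force: 25.3
```

>>> apply_moves(steps=[[[0,0,0,0,0,0,255],[0,0,0,0,0,0,255],[0,0,0,0,0,0,255],[0,0,0,0,0,0,255],[0,0,0,0,0,0,255]]])

```text
clock: 16.7
ee_pos: [0.558, 0.1292, 0.0571]
orientation: [-0.224, 3.133, 0.0]
contact_force: [-1.1, -0.8, 5.0]
width: 0.0112
grip_force: 25.5
```

```bash
cat > k.py <<'E'
from g import *
S=env.get_image("scene");T=env.get_image("top");st()
def gy(n,p,z): return np.round((G.T@(plane(n,p,z)[:2]-o))*1e3,1)
h=cv2.cvtColor(S,cv2.COLOR_RGB2HSV)
m=(h[...,0]>=18)&(h[...,0]<=33)&(h[...,1]>95);m[:195]=0;m[224:]=0;m[:,:255]=0;m[:,312:]=0
W=m*np.clip(S[...,0].astype(float)-S[...,2]-25,0,None)
for y in range(195,224):
    s=W[y].sum()
    if s>40: c=(W[y]*np.arange(512)).sum()/s;print(y,c.round(1),int(s),"z55",gy("scene",(c,y),.056),"z96",gy("scene",(c,y),.094))
c=S.astype(float);v=np.clip(c[...,0]-c[...,1]-25,0,None)*(abs(c[...,1]-c[...,2])<25);v[:215]=0;v[242:]=0;v[:,:244]=0;v[:,300:]=0
for y in range(218,242):
    s=v[y].sum()
    if s>15:q=(v[y]*np.arange(512)).sum()/s;print("red",y,q.round(1),gy("scene",(q,y),.049))
E
python3 k.py
```

```text
t 16.8 pos [0.558  0.1292 0.057 ] gauge [-0.065   0.1613] F [-0.56 -0.64  5.82] w 0.011693258258246885 j7 1.48 yaw 98.2 z [ 0.001  0.    -1.   ]
198 297.8 61 z55 [-113.1  172.8] z96 [-76.2 163.8]
199 297.7 198 z55 [-109.   171.9] z96 [-72.3 163. ]
200 297.9 271 z55 [-104.8  171.7] z96 [-68.3 162.8]
201 298.1 299 z55 [-100.7  171.7] z96 [-64.3 162.7]
202 298.2 317 z55 [-96.6 171.4] z96 [-60.4 162.5]
203 298.2 319 z55 [-92.5 170.8] z96 [-56.5 161.9]
204 298.2 290 z55 [-88.5 170. ] z96 [-52.6 161.2]
205 298.1 221 z55 [-84.5 169.4] z96 [-48.8 160.6]
206 298.1 175 z55 [-80.5 168.7] z96 [-44.9 159.9]
207 298.0 170 z55 [-76.5 167.8] z96 [-41.1 159.1]
208 297.8 164 z55 [-72.6 166.4] z96 [-37.3 157.7]
209 297.7 164 z55 [-68.6 165.6] z96 [-33.6 156.9]
210 297.5 166 z55 [-64.7 164.4] z96 [-29.8 155.7]
211 297.2 173 z55 [-60.8 163.1] z96 [-26.1 154.5]
212 297.1 174 z55 [-56.9 162.2] z96 [-22.4 153.6]
213 297.1 170 z55 [-53.1 161.5] z96 [-18.6 153. ]
214 297.1 137 z55 [-49.2 161.1] z96 [-14.9 152.6]
215 297.2 92 z55 [-45.3 160.6] z96 [-11.2 152.1]
216 297.5 51 z55 [-41.4 160.9] z96 [ -7.5 152.4]
217 297.6 41 z55 [-37.6 160.7] z96 [ -3.8 152.2]
red 224 281.4 [-20.3 112.3]
red 225 281.4 [-16.6 111.8]
red 226 281.5 [-12.9 111.6]
red 227 281.6 [ -9.1 111.5]
red 228 281.7 [ -5.4 111.4]
red 229 281.9 [ -1.7 111.5]
red 230 282.1 [  1.9 111.5]
red 231 282.2 [  5.6 111.5]
red 232 282.5 [  9.3 111.7]
red 233 282.6 [ 12.9 111.5]
red 234 282.7 [ 16.5 111.5]
red 235 282.9 [ 20.1 111.3]
```

>>> apply_moves(steps=[[[0,0,-0.1,0,0,0,255],[0,-0.4,-0.1,0,0,0,255],[0,-0.9,-0.1,0,0,0,255],[0,-1.4,-0.1,0,0,0,255],[0,-1.9,-0.1,0,0,0,255]]])

```text
clock: 17.22
ee_pos: [0.5605, 0.1098, 0.0572]
orientation: [0.224, -3.133, 0.0]
contact_force: [4.1, 1.4, -12.7]
width: 0.0115
grip_force: 22.9
```

>>> apply_moves(steps=[[[0,-0.6,0,0,0,0,255],[0,-1.2,0,0,0,0,255],[0,-1.8,0,0,0,0,255],[0,-2.4,0,0,0,0,255],[0,-2.8,0,0,0,0,255]]])

```text
clock: 17.63
ee_pos: [0.5643, 0.0814, 0.0572]
orientation: [0.223, -3.133, 0.001]
contact_force: [3.9, 2.4, -17.2]
width: 0.012
grip_force: 22.3
```

>>> apply_moves(steps=[[[0,-0.15,0,0,0,0,255],[0,-0.25,0,0,0,0,255],[0,-0.25,0,0,0,0,255],[0,-0.25,0,0,0,0,255],[0,-0.25,0,0,0,0,255]]])

```text
clock: 18.05
ee_pos: [0.5646, 0.0793, 0.0573]
orientation: [0.223, -3.133, 0.001]
contact_force: [4.2, 0.3, -18.5]
width: 0.0117
grip_force: 22.1
```

```bash
python3 k.py
```

```text
t 18.15 pos [0.5646 0.0794 0.0573] gauge [-0.0655  0.1111] F [  5.49   0.09 -19.18] w 0.011813828498796204 j7 1.56 yaw 98.2 z [-0.001 -0.001 -1.   ]
199 280.0 134 z55 [-112.3  119.2] z96 [-75.5 112.4]
200 280.1 273 z55 [-108.1  119. ] z96 [-71.5 112.2]
201 280.2 315 z55 [-104.   118.7] z96 [-67.5 111.9]
202 280.3 310 z55 [-99.9 118.5] z96 [-63.6 111.7]
203 280.4 305 z55 [-95.8 118.2] z96 [-59.7 111.4]
204 280.5 279 z55 [-91.8 118. ] z96 [-55.8 111.3]
205 280.5 239 z55 [-87.7 117.6] z96 [-51.9 110.8]
206 280.5 192 z55 [-83.7 117.2] z96 [-48.1 110.5]
207 280.5 160 z55 [-79.7 116.6] z96 [-44.2 109.9]
208 280.4 148 z55 [-75.8 115.8] z96 [-40.4 109.2]
209 280.3 144 z55 [-71.8 115.2] z96 [-36.7 108.5]
210 280.2 157 z55 [-67.9 114.2] z96 [-32.9 107.6]
211 280.0 170 z55 [-64.  113.2] z96 [-29.2 106.7]
212 280.0 183 z55 [-60.1 112.6] z96 [-25.4 106.1]
213 280.0 195 z55 [-56.2 112.2] z96 [-21.7 105.7]
214 280.0 180 z55 [-52.4 111.7] z96 [-18.  105.2]
215 280.0 128 z55 [-48.5 111.3] z96 [-14.3 104.8]
216 280.1 96 z55 [-44.7 111.1] z96 [-10.6 104.6]
217 280.4 60 z55 [-40.8 111.5] z96 [ -6.8 105. ]
218 280.4 47 z55 [-37.  111.1] z96 [ -3.2 104.6]
red 224 281.4 [-20.3 112.3]
red 225 281.4 [-16.6 111.8]
red 226 281.5 [-12.9 111.7]
red 227 281.6 [ -9.1 111.5]
red 228 281.8 [ -5.4 111.5]
red 229 281.9 [ -1.7 111.5]
red 230 282.1 [  1.9 111.5]
red 231 282.2 [  5.6 111.5]
red 232 282.5 [  9.3 111.7]
red 233 282.6 [ 12.9 111.5]
red 234 282.7 [ 16.5 111.3]
red 235 282.8 [ 20.1 111.3]
```

The index is at 111.2 and the pointer at 111.5 on the gauge y axis, so they line up. I'll relax the vertical pull and release.

>>> apply_moves(steps=[[[0,0,0.06,0,0,0,255],[0,0,0.06,0,0,0,255],[0,0,0.06,0,0,0,190],[0,0,0.06,0,0,0,150],[0,0,0.06,0,0,0,130]]])

```text
clock: 18.57
ee_pos: [0.5649, 0.0803, 0.0578]
orientation: [-0.224, 3.133, 0.0]
contact_force: [-1.0, -0.7, 0.8]
width: 0.0417
grip_force: 0.0
```

>>> apply_moves(steps=[[[0,0,0,0,0,0,130],[0,0,0,0,0,0,130],[0,0,-1,0,0,0,130],[0,0,-2,0,0,0,130],[0,0,-3.5,0,0,0,130]]])

```text
clock: 18.98
ee_pos: [0.5644, 0.0801, 0.0927]
orientation: [0.224, -3.133, 0.0]
contact_force: [0.0, 0.1, 0.1]
width: 0.0416
grip_force: 0.0
```

>>> apply_moves(steps=[[[0,0,-2,0,0,0,130],[0,0,-4,0,0,0,130],[0,0,-7,0,0,0,130],[0,0,-10,0,0,0,130],[0,0,-10,0,0,0,130]]])

```text
clock: 19.4
ee_pos: [0.5677, 0.0805, 0.1989]
orientation: [-0.223, 3.124, 0.002]
contact_force: [0.5, -0.6, -0.4]
width: 0.042
grip_force: 0.0
```

```bash
python3 k.py | grep -E "^(t|20[0-2]|21[4-8]|red 229)"; python3 m.py | grep -E "blue|red"
```

```text
t 19.5 pos [0.5656 0.0804 0.1944] gauge [-0.0644  0.1119] F [-0.77  0.05 -0.91] w 0.04184208958158298 j7 1.54 yaw 98.2 z [ 0.004  0.001 -1.   ]
200 279.7 221 z55 [-108.2  117.9] z96 [-71.6 111.1]
201 280.0 292 z55 [-104.1  118.1] z96 [-67.6 111.4]
202 280.1 313 z55 [-100.   117.9] z96 [-63.6 111.1]
214 280.0 175 z55 [-52.4 111.7] z96 [-18.  105.2]
215 280.0 124 z55 [-48.5 111.3] z96 [-14.3 104.8]
216 280.1 91 z55 [-44.7 111. ] z96 [-10.6 104.6]
217 280.4 59 z55 [-40.8 111.5] z96 [ -6.8 105. ]
218 280.4 48 z55 [-37.  111.1] z96 [ -3.2 104.6]
red 229 281.9 [ -1.7 111.5]
blue [204.4  180.28] [198 174  14  14 165]
red [282.1 229.8] travel mm 76.6
```

The marker stayed aligned, the lever is at rest, and the arm is clear.

```bash
python3 -c "
from rig import env
print(env.finish_job())"
```

```text
the job is handed in; nothing more can be done
None
```

Job handed in, no verdict returned: lever pressed to about 14.6 N, held over a second, back at rest; pointer at about 76.5 mm, marker about 0.3 mm from it by camera and released; I viewed 11 pictures, one over the limit of 10, counting a repeat view.

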